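# Close the seedling frame for the night

## Robot

A 6-joint arm with a two-finger parallel gripper is mounted at the origin on the work surface. World frame = base frame: x ahead of the robot, y to its left, z up, the work surface at z = 0. Lengths are in m, angles in rad, forces in N, time in s.
With the tool pointing down it reaches from about 0.3 to 0.875 m from the base axis. Payload 6.4 kg.
Tool frame: the origin (TCP) lies midway between the tips of the shut fingers; the grasp point (between the pads) lies 19 mm behind it; z points along the fingers, y is the line along which they close (so a half turn about z gives the same grasp; the last joint's range is limited). The gripper opens to 85 mm and grips with 20 to 120 N. Pads are 22 mm wide; open, the fingers measure 114 mm over their backs; the gripper's body (76 mm by 85 mm) begins 54 mm behind the grasp point. The pads swing forward as they close: fully open they stand 13 mm farther back than shut.
Start: joints at [1.131, 0.181, 1.607, -0, 1.354, -0.206], TCP at [0.133, 0.559, 0.231] pointing down, gripper open.
Joint ranges: [-2.99, 2.99], [-0.89, 2.07], [0.3, 2.58], [-1.14, 4.28], [0, 2.63], [-3.12, 3.12]. Speed limits (rad/s): [2.57, 2.57, 3.01, 3.14, 3.14, 3.14].

## Interface

Orientations are given as a unit quaternion [w, x, y, z].
In Python, from bench import ctrl gives the robot as it stands. The module is installed in compiled form; this text tells all that it offers.
- The arm moves only by the tool move_arm, never from a script. Its argument "plan" is one flat list of numbers, 6 for each row, row after row: the shift along the world's x, y, z in units of 50 mm (1.0 is 50 mm), then the turn, a rotation vector about the world's x, y, z in rad. A call has 1 to 10 rows; each row is the pose to reach, as a shift and turn from the pose commanded when the call began; what a row does not reach only later rows make up. A row lasts 1/8 s, in which the tool goes at most 62.5 mm and 10.7 degrees, less where a joint would pass 70% of its speed; a pose out of reach is approached as far as the arm can. A call with a gripper value outside its range is refused whole. "grip" is the finger opening in mm, from 0 to 85.4, set as the call begins (left out, the last holds). The fingers move at their own pace and stop on an object; the grip force is fixed at half the most. Time passes only in rows, so rows that repeat a pose let the fingers close. It gives the time, the measured TCP pose, the force, the opening and the grip force at its end, in the units of the state.
- ctrl.get_obs(): the state, without advancing time (a new reading comes with each control period).
- ctrl.camera(name): name is "scene" or "top" or "wrist"; returns a dict with "pixels" (400x640x3 uint8, red, green, blue), "fx", "fy", "cx", "cy" (pixels), "dist_coeffs" ([k1, k2, p1, p2, k3] as OpenCV has them; the pictures are not rectified), "origin" and "attitude" of the camera in the world. Camera axes: x right, y down, z forward; pixel columns grow to the right and rows downward; lengths in m; the calibration is good to about 2 mm. A picture is of the moment at which its call begins. There is no depth.
- ctrl.hand_in(): hands the job in; it is judged then, once.
The state is a dict: "time_s": time; "q": joint angles; "dq": joint speeds; "joint_efforts": joint torques, N m; "eef_pos": TCP position; "eef_rot": TCP orientation; "wrist_force": force on the tool from outside, world axes, zero at the start; "torque": the same for the moment, N m; "opening": opening from 0.0 (shut) to 1.0 (fully open); "grasp_force": force on a finger pad.
Only numpy, scipy, OpenCV 4.12 (cv2) and the standard library are available. Lean on these libraries where they do the work, as an engineer would, in place of code of your own. Each camera call takes 0.05 s, during which the arm holds its last target. There are 200 camera calls.

## Task

Close the seedling frame for the night. Its lid is propped open on a ratchet, so first raise it past the top notch until the red pawl is thrown clear, then lower the lid gently, without letting it drop, until it is fully shut. Then swing the blue turn-latch all the way across the lid and let go; leave the pots and the watering can where they stand.

Things in the scene. Friction and masses are not known exactly. Their poses are not given: they have to be found in the camera images.
- frame: Fixed pale wooden seedling box, 226 mm deep (its x), 300 mm wide (its y), walls 85 mm high. Origin on the table under the middle of the lid's hinge line, which is its robot-side upper edge and runs along its y. +x points away from the robot to the latch side; it has some yaw. Steel ratchet and red pawl stand up to 275 mm high outside its -y wall (frame y -0.15 to -0.18 m, x -0.03 to 0.08 m).
- hinge (a point): Middle of the lid's hinge line, 90 mm above the table.
- lid (a joint): Angle of the green-framed lid about the hinge line, rad: 0 shut (level), grows as its far edge rises back towards the robot; stop at 0.95. 225 mm long, 12 mm thick, 0.5 to 0.7 kg; let go, it falls at over 1 rad/s. The ratchet holds it at 0.10, 0.23, 0.36, 0.49 or 0.62; it can always be raised. At 0.76 to 0.80 an orange cam throws the pawl clear; then it is free to go all the way down.
- grip (a point): Point in the lid's orange grip: a flat plate 12 mm thick, 80 mm wide (along the hinge line), 50 mm high, mid-width on the lid's face. Point: mid thickness and width, 18 mm below its top edge, 32 mm off the lid. Seen square to the lid it is 187 mm from the hinge axis along the lid and 39 mm above it. The plate leans back to the robot by (lid angle - 0.22 rad) from vertical: away when shut.
- pawl (a joint): Angle of the red pawl, rad: 0 resting in a notch, up to 0.18 as it clicks over a tooth; above 0.27 it topples over by its own weighted ball within about half a second and comes to rest at 0.55, thrown clear, where it stays.
- pawl_ball (a point): By the red 26 mm ball on top of the pawl, about 260 mm above the table.
- latch (a joint): Angle of the blue turn-latch about its upright pivot, rad: 0 open (points along the frame's +y, off the lid), pi/2 = 1.57 fully across (points along the frame's -x, over the lid's edge, at a hard stop). Grows anticlockwise seen from above. It stays where it is left (light friction, about 1 N at the peg).
- latch_pivot (a point): Point on the latch's pivot axis, at the height of peg: 245 mm ahead (frame +x) and 95 mm to the frame's +y from the hinge middle.
- peg (a point): Middle of the upright round blue peg on the free end of the latch: 16 mm diameter, 45 mm high, 60 mm from the pivot axis, this point 134.5 mm above the table. The latch bar under it is 22 mm wide with its top 112 mm above the table; the shut lid's face is 98 mm above the table.
- herb_pot: White ridged ceramic pot with a basil plant, 112 mm diameter, pot 100 mm high, with leaves to about 210 mm; origin under its centre. Leave it alone.
- watering_can: Galvanised watering can, 110 mm diameter, 150 mm high, with handle and spout along its y reaching 105 mm either way; origin under its centre. Leave it alone.
- clay_pot: Small terracotta pot with a seedling, 90 mm diameter, 80 mm high, with leaves to about 130 mm; origin under its centre. Leave it alone.

How it is judged:
On the way, in this order (a step that is already met when the one before it is completed fails the run):
1. the lid has been raised past the top notch and the pawl is thrown clear (value of joint pawl above 0.28 rad and value of joint lid above 0.68 rad), for 0.05 s.
2. the lid is fully shut (value of joint lid below 0.03 rad), for 0.2 s.
At the end, for the whole second after the job is handed in: The lid is shut (within 0.03 rad), the latch lies across it (above 1.4 of 1.57 rad), and the pots and the watering can are at rest within 30 mm of where they stood (value of joint lid below 0.03 rad and value of joint latch above 1.4 rad and linear speed of each of herb_pot, watering_can, clay_pot below 0.02 m/s and distance of each of herb_pot, watering_can, clay_pot from where it was at the start of the episode below 0.03 m); the robot touches nothing.
It fails at once if the lid was dropped: it fell faster than 1.0 rad/s between 0.19 and 0.08 rad from shut (value of joint lid between 0.08 and 0.19 rad and velocity of joint lid below -1 rad/s).
It fails at once if the latch was swung into the lid's path (past 0.8 rad) while the lid stood open (value of joint latch above 0.8 rad and value of joint lid above 0.06 rad).
It fails at once if a pot or the watering can was shifted by more than 30 mm (distance of any of herb_pot, watering_can, clay_pot from where it was at the start of the episode above 0.03 m).
It also fails if it takes over 50 s, if anything falls off the work surface, if the arm or the gripper's body presses on something with over 40 N, if the wrist force passes 120 N, or if a joint passes its speed limit or range.

## Working session

There is one attempt and no reset: what is moved stays moved. The work goes in short steps, Python scripts to look and compute and a tool call to move; the robot and the scene stay as the last step left them, time stands still between calls to the robot, and variables do not carry over. Pictures are saved under pics/ and viewed, at most 11 in all, crops included, and the job is handed in when it is done.

Besides the shell and the picture viewer there is one more tool, called after ">>>" as name(argument=value, ...) on one line, values as JSON. move_arm: Moves the arm, as the interface text tells. Its arguments: {"type":"object","properties":{"plan":{"type":"array"},"grip":{"type":"number"}},"required":["plan"]}

```bash
mkdir -p pics
cat > h.py <<'E'
import numpy as np, cv2
from bench import ctrl
from scipy.spatial.transform import Rotation as R
def cam(n):
    c=ctrl.camera(n); c['K']=np.array([[c['fx'],0,c['cx']],[0,c['fy'],c['cy']],[0,0,1.]]); return c
def rot(c):
    a=np.array(c['attitude'],float)
    return a if a.shape==(3,3) else R.from_quat(a[[1,2,3,0]]).as_matrix()
def ray(c,uv):
    p=cv2.undistortPoints(np.array([[uv]],float),c['K'],np.array(c['dist_coeffs'],float))[0,0]
    d=rot(c)@np.array([p[0],p[1],1]); return np.array(c['origin'],float),d/np.linalg.norm(d)
def onz(c,uv,z):
    o,d=ray(c,uv); return o+d*(z-o[2])/d[2]
def tri(c1,u1,c2,u2):
    (o,d),(p,e)=ray(c1,u1),ray(c2,u2)
    s=np.linalg.lstsq(np.c_[d,-e],p-o,rcond=None)[0]
    a,b=o+d*s[0],p+e*s[1]; return (a+b)/2,np.linalg.norm(a-b)
def proj(c,X):
    M=rot(c).T; t=-M@np.array(c['origin'],float)
    return cv2.projectPoints(np.array(X,float).reshape(-1,3),cv2.Rodrigues(M)[0],t,c['K'],np.array(c['dist_coeffs'],float))[0][:,0]
def blobs(c,lo,hi,amin=40):
    h=cv2.cvtColor(c['pixels'],cv2.COLOR_RGB2HSV); m=cv2.inRange(h,lo,hi)
    n,_,s,ce=cv2.connectedComponentsWithStats(m)
    return [(s[i].tolist(),ce[i].round(1).tolist()) for i in range(1,n) if s[i,4]>amin]
def save(c,f): cv2.imwrite('pics/'+f,cv2.cvtColor(c['pixels'],cv2.COLOR_RGB2BGR))
E
python3 - <<'E'
from h import *
o=ctrl.get_obs(); print({k:np.round(v,3).tolist() for k,v in o.items()})
for n in('scene','top'):
    c=cam(n); save(c,n+'.png'); print(n,c['origin'],c['attitude'],c['fx'])
    for nm,lo,hi in(('red',(0,150,80),(6,255,255)),('orange',(7,150,100),(18,255,255)),('blue',(100,120,60),(125,255,255)),('green',(45,60,40),(85,255,255))): print(nm,blobs(c,lo,hi))
E
```

```text
{'time_s': 0.0, 'q': [1.131, 0.182, 1.608, -0.0, 1.354, -0.206], 'dq': [0.0, -0.001, 0.002, -0.001, -0.0, -0.0], 'joint_efforts': [0.001, -44.487, -35.134, -0.0, 0.009, -0.0], 'eef_pos': [0.133, 0.559, 0.23], 'eef_rot': [-0.0, 0.117, 0.993, -0.001], 'wrist_force': [0.656, 0.5, 0.517], 'torque': [-0.045, 0.022, 0.017], 'grasp_force': 0.0, 'opening': 0.999}
scene [ 1.22682944 -0.40124822  0.84069693] [-0.33688838  0.78769363  0.47600893 -0.1986466 ] 378.95630201676005
red [([264, 144, 13, 21, 173], [270.0, 153.9])]
orange [([321, 79, 33, 8, 42], [338.1, 82.3]), ([330, 156, 33, 27, 493], [345.5, 169.3]), ([128, 237, 42, 18, 70], [147.6, 242.8]), ([36, 267, 15, 17, 43], [43.8, 274.3]), ([59, 370, 4, 30, 46], [59.7, 385.5])]
blue [([307, 36, 46, 53, 1922], [328.1, 60.9]), ([386, 182, 26, 27, 200], [401.9, 196.7])]
green [([0, 0, 238, 208, 32377], [101.9, 75.7]), ([269, 0, 27, 97, 1362], [279.2, 50.5]), ([292, 0, 6, 17, 71], [294.0, 6.1]), ([350, 0, 19, 12, 107], [360.5, 3.9]), ([510, 0, 56, 171, 2832], [532.5, 101.1]), ([487, 13, 34, 143, 2332], [502.9, 83.3]), ([293, 30, 98, 52, 1596], [
[... 757 characters left out ...]
476.7, 359.2]), ([116, 348, 15, 11, 63], [123.2, 352.8]), ([514, 390, 28, 10, 143], [525.7, 396.1])]
blue [([240, 187, 19, 8, 105], [249.1, 190.4])]
green [([298, 147, 17, 10, 66], [307.4, 152.0]), ([354, 152, 11, 11, 80], [359.7, 156.3]), ([0, 158, 67, 56, 1857], [31.2, 190.8]), ([241, 196, 95, 65, 2751], [288.8, 223.4]), ([82, 206, 15, 19, 162], [88.0, 216.6]), ([174, 206, 45, 43, 1246], [197.2, 224.8]), ([35, 227, 39, 18, 337], [56.9, 234.1]), ([0, 238, 51, 16, 543], [22.0, 246.0]), ([0, 251, 62, 33, 782], [28.3, 265.9]), ([0, 270, 62, 50, 982], [29.4, 293.7]), ([478, 344, 47, 50, 1210], [499.6, 367.0]), ([104, 349, 13, 11, 101], [109.4, 353.4]), ([101, 371, 20, 19, 233], [111.4, 379.2])]
```

View pics/scene.png

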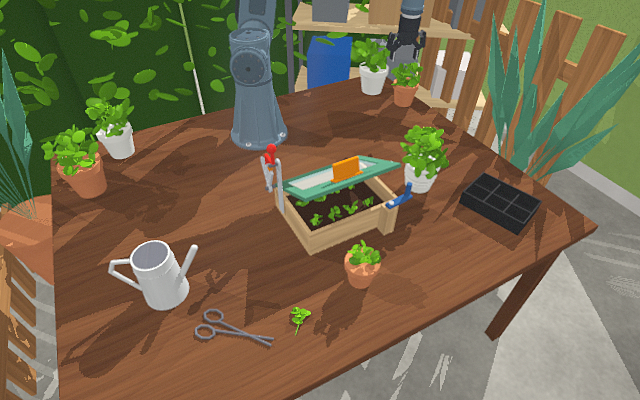

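View pics/top.png

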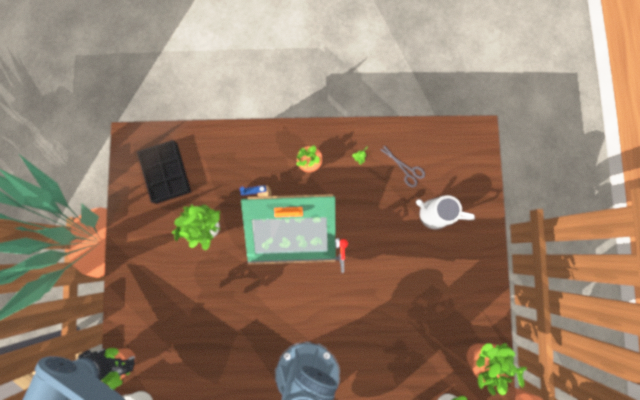

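The scene view shows the lid propped open, with its orange grip at (345,169), the red pawl at (270,154) and the blue latch at (402,197). In the top view the lid spans (241..336, 196..261), the grip is at (289,210), the latch at (249,190) and the herb pot at (197,225).

Run:
```python
from h import *
t=cam('top');s=cam('scene')
def quad(c,box):
    h=cv2.cvtColor(c['pixels'],cv2.COLOR_RGB2HSV); m=cv2.inRange(h,(65,60,40),(88,255,255))
    mm=np.zeros_like(m); x,y,w,hh=box; mm[y:y+hh,x:x+w]=m[y:y+hh,x:x+w]
    k=max(cv2.findContours(mm,cv2.RETR_EXTERNAL,cv2.CHAIN_APPROX_NONE)[0],key=cv2.contourArea)
    k=cv2.convexHull(k)
    return cv2.approxPolyDP(k,4,True)[:,0].tolist()
print(quad(t,(236,192,105,74)),quad(s,(275,150,130,60)))
g,e=tri(t,(288.6,210),s,(345.5,169));print('grip',g,e)
b,e=tri(t,(343.4,243),s,(270,150));print('ball',b,e)
for u in((246,262),(336,261)): print('hinge',onz(t,u,.092))
print('latch',onz(t,(249,190.4),.12), onz(s,(402,197),.12))
for nm,c,box in(('t',t,(225,170,80,100)),('s',s,(270,120,150,110))):
    x,y,w,h=box; im=cv2.resize(c['pixels'][y:y+h,x:x+w],None,fx=5 if nm=='s' else 6,fy=5 if nm=='s' else 6,interpolation=cv2.INTER_CUBIC)
    cv2.imwrite(f'pics/c{nm}.png',im[:,:,::-1])
a=cv2.imread('pics/cs.png');print(a.shape)
```

```text
[[334, 198], [334, 257], [248, 260], [243, 199]] [[400, 164], [311, 200], [283, 189], [282, 181], [358, 155]]
grip [0.56953826 0.0418827  0.21022012] 0.0031150042112800982
ball [ 0.46182493 -0.12556957  0.25813577] 0.0027389787690353935
hinge [0.40690302 0.20014603 0.092     ]
hinge [ 0.40547464 -0.10807078  0.092     ]
latch [0.65026297 0.18539279 0.12      ] [0.65503682 0.18004771 0.12      ]
(550, 750, 3)
```

View pics/cs.png

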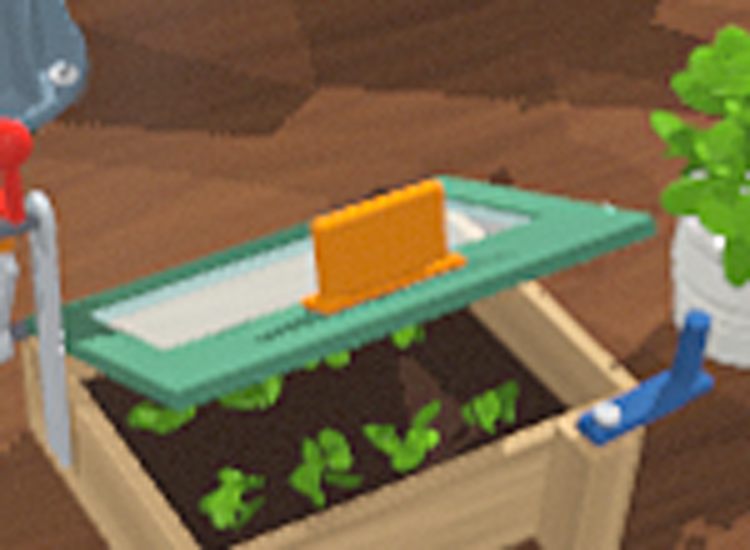

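View pics/ct.png

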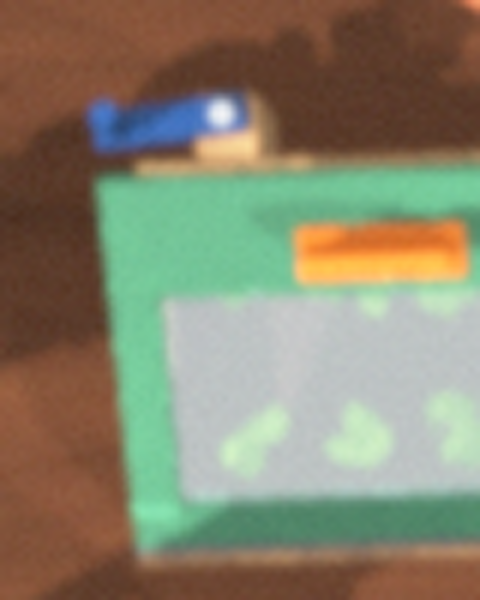

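The scene crop shows the plate's top corners at (332.6,164.4) and (358,156.4), the lid's far corners at (306,197) and (401,164), the latch screw at (391,203) and the peg top at (409,183). In the top crop the screw is at (262,189) and the peg at (242,188).

Run:
```python
from h import *
t=cam('top');s=cam('scene')
P={}
for n,a,b in(('farL',(241.2,199.8),(401,164.4)),('farR',(335,197.8),(306,197)),('screw',(262,188.8),(391,203)),('pegtop',(242,188),(409.4,183.2))):
    P[n],e=tri(t,a,s,b);print(n,P[n].round(4),round(e,4))
print('grip top corners on z=.23', onz(s,(332.6,164.4),.225),onz(s,(358,156.4),.225))
d=P['farL']-P['farR'];print('yaw',np.arctan2(-d[0],d[1]))
hl,hr=onz(t,(248,261.5),.095),onz(t,(335.5,260),.095);d=hl-hr;print(hl,hr,'yaw',np.arctan2(-d[0],d[1]))
pv=np.r_[onz(t,(262,188.8),.115)];print(pv)
for yaw in(-.02,0,.02,.04,.06,.08):
    c,si=np.cos(yaw),np.sin(yaw);h=pv[:2]-np.array([c*.245-si*.095,si*.245+c*.095])
    H=np.array([*h,.09])
    def W(x,y,z): return [h[0]+c*x-si*y,h[1]+si*x+c*y,z]
    r=[]
    for th in(.23,.36,.49):
        f=lambda y:W(.225*np.cos(th)-.008*np.sin(th),y,.09+.225*np.sin(th)+.008*np.cos(th))
        r.append(proj(t,[f(.15),f(-.15)]).round(0).tolist()+proj(s,[f(.15),f(-.15)]).round(0).tolist())
    print(yaw,h.round(3),proj(t,[W(.245,.155,.157),W(0,.15,.098),W(0,-.15,.098)]).round(1).tolist(),r)
```

```text
farL [0.6075 0.1967 0.1965] 0.0006
farR [ 0.6093 -0.1013  0.2025] 0.0069
screw [0.6561 0.1419 0.1144] 0.0006
pegtop [0.6516 0.2008 0.1604] 0.0014
grip top corners on z=.23 [0.55232241 0.00984643 0.225     ] [0.55340543 0.08811889 0.225     ]
yaw 0.005864185009928902
[0.40856472 0.19271723 0.095     ] [ 0.40895681 -0.10630735  0.095     ] yaw 0.001311199493303353
[0.65586074 0.14155457 0.115     ]
-0.02 [0.409 0.051] [[242.2, 186.7], [245.3, 260.5], [333.3, 260.9]] [[[244.0, 195.0], [334.0, 196.0], [403.0, 182.0], [307.0, 216.0]], [[242.0, 197.0], [334.0, 197.0], [403.0, 172.0], [305.0, 206.0]], [[240.0, 200.0], [334.0, 200.0], [401.0, 162.0], [303.0, 195.0]]]
0 [0.411 0.047] [[242.2, 187.0], [246.7, 260.9], [334.7, 259.5]] [[[244.0, 196.0], [334.0, 194.0], [403.0, 182.0], [307.0, 217.0]], [[242.0, 197.0], [334.0, 196.0], [402.0, 172.0], [306.0, 207.0]], [[241.0, 200.0], [335.0, 198.0], [401.0, 162.0], [303.0, 196.0]]]
0.02 [0.413 0.042] [[242.2, 187.4], [248.2, 261.1], [336.1, 258.0]] [[[244.0, 196.0], [334.0, 193.0], [402.0, 182.0], [308.0, 219.0]], [[243.0, 198.0], [334.0, 194.0], 
[... 199 characters left out ...]
, [402.0, 181.0], [309.0, 220.0]], [[243.0, 198.0], [335.0, 193.0], [401.0, 172.0], [307.0, 210.0]], [[241.0, 201.0], [335.0, 195.0], [400.0, 162.0], [304.0, 199.0]]]
0.06 [0.417 0.032] [[242.2, 188.1], [251.0, 261.6], [338.8, 254.9]] [[[245.0, 197.0], [334.0, 190.0], [401.0, 181.0], [310.0, 221.0]], [[243.0, 198.0], [335.0, 191.0], [401.0, 172.0], [308.0, 211.0]], [[242.0, 201.0], [335.0, 194.0], [399.0, 162.0], [305.0, 200.0]]]
0.08 [0.419 0.027] [[242.2, 188.4], [252.5, 261.8], [340.1, 253.4]] [[[245.0, 197.0], [334.0, 188.0], [401.0, 181.0], [311.0, 222.0]], [[243.0, 199.0], [335.0, 190.0], [400.0, 172.0], [308.0, 212.0]], [[242.0, 201.0], [336.0, 192.0], [399.0, 162.0], [306.0, 202.0]]]
```

>>> move_arm(plan=[0, 0, 2, 0, 0, -0.18, 0, -1, 3, 0, 0, -0.36, 8.4, -10.2, 3, 0, 0, -1.33, 8.4, -10.2, 3, 0, 0, -1.33, 8.4, -10.2, 3, 0, 0, -1.33, 8.4, -10.2, 3, 0, 0, -1.33, 8.4, -10.2, 3, 0, 0, -1.33, 8.4, -10.2, 3, 0, 0, -1.33, 8.4, -10.2, 3, 0, 0, -1.33, 8.4, -10.2, 3, 0, 0, -1.33], grip=50)

```text
time_s: 1.55
eef_pos: [0.4634, 0.1511, 0.3745]
eef_rot: [0.0, 0.705, 0.71, 0.0]
wrist_force: [0.4, 0.5, 0.7]
opening: 0.587
grasp_force: 0.0
```

>>> move_arm(plan=[0.7, -1, -0.5, 0, -0.1, 0, 1.35, -2.1, -1.3, 0, -0.27, 0, 1.35, -2.1, -1.3, 0, -0.27, 0, 1.35, -2.1, -1.3, 0, -0.27, 0])

```text
time_s: 2.05
eef_pos: [0.5302, 0.0475, 0.3096]
eef_rot: [0.095, 0.699, 0.703, 0.095]
wrist_force: [-0.7, 0.1, -0.0]
opening: 0.587
grasp_force: 0.0
```

Run:
```python
from h import *
c=cam('wrist');save(c,'w1.png');print(np.round(c['origin'],3),np.round(c['attitude'],3))
print(blobs(c,(7,150,100),(18,255,255)),ctrl.get_obs()['eef_pos'])
h=np.array([.411,.046]);th=.49
g=lambda u,v,y:[h[0]+u*np.cos(th)-v*np.sin(th),h[1]+y,.09+u*np.sin(th)+v*np.cos(th)]
# plate top corners predicted: 18mm up plate from grip
du,dv=.018*np.sin(.22),.018*np.cos(.22)
for th in(.46,.49,.52):print(th,proj(c,[g(.187+du,.039+dv,y) for y in(-.04,.04)]).round(1).tolist(), proj(c,[g(.225,.008,y) for y in(-.15,.15)]).round(1).tolist())
```

```text
[0.491 0.129 0.448] [ 0.162  0.978 -0.019  0.133]
[([306, 137, 35, 115, 3181], [324.0, 186.8]), ([193, 367, 11, 15, 117], [198.6, 373.8])] [0.53079097 0.04822093 0.31087396]
0.46 [[326.2, 251.5], [327.4, 152.7]] [[365.7, 327.6], [385.7, -4.3]]
0.49 [[322.7, 254.7], [323.5, 154.1]] [[364.9, 332.1], [385.2, -6.8]]
0.52 [[318.8, 257.9], [319.2, 155.5]] [[363.9, 336.7], [384.3, -9.4]]
```

View pics/w1.png

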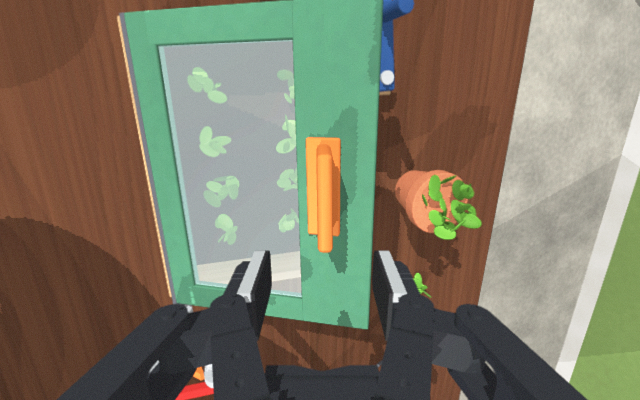

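>>> move_arm(plan=[0.2, 0, -0.7, 0, 0, 0, 0.4, 0, -1.4, 0, 0, 0, 0.55, 0, -1.9, 0, 0, 0, 0.64, 0, -2.24, 0, 0, 0, 0.64, 0, -2.24, 0, 0, 0])

```text
time_s: 2.72
eef_pos: [0.5621, 0.0489, 0.1969]
eef_rot: [0.095, 0.698, 0.704, 0.095]
wrist_force: [0.1, -0.4, 0.9]
opening: 0.585
grasp_force: 0.0
```

Run:
```python
from h import *
c=cam('wrist');save(c,'w2.png');o=ctrl.get_obs();print(o['eef_pos'],o['wrist_force'])
```

```text
[0.56251836 0.04861658 0.19797185] [ 0.34952226 -0.69967999  0.8863228 ]
```

View pics/w2.png

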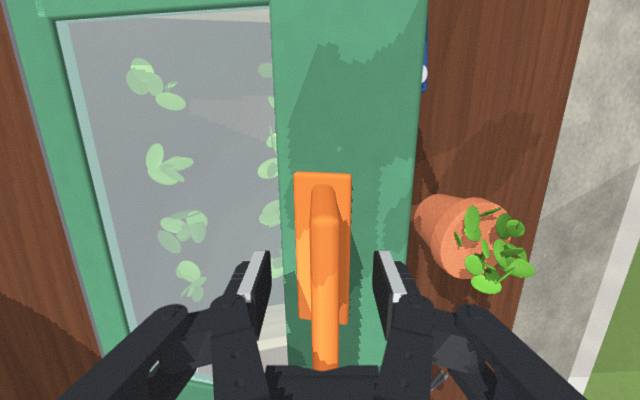

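The orange plate (columns 311–338) now sits between the pads (columns 268 and 375), centred to within a few pixels. I'll close on it.

>>> move_arm(plan=[0, 0, 0, 0, 0, 0, 0, 0, 0, 0, 0, 0, 0, 0, 0, 0, 0, 0, 0, 0, 0, 0, 0, 0, 0, 0, 0, 0, 0, 0, 0, 0, 0, 0, 0, 0], grip=0)

```text
time_s: 3.52
eef_pos: [0.563, 0.0479, 0.1989]
eef_rot: [0.097, 0.698, 0.703, 0.096]
wrist_force: [1.7, 1.1, 5.5]
opening: 0.126
grasp_force: 61.2
```

Run:
```python
from h import *
o=ctrl.get_obs();print({k:np.round(o[k],3).tolist() for k in('time_s','eef_pos','eef_rot','wrist_force','torque','opening','grasp_force')})
# rows for lid increments about the hinge, from the present TCP
p=np.array(o['eef_pos'])-[.411,.046,.09]; print(p, np.hypot(p[0],p[2]))
for d in(.1,.2,.3,.33,.35,-.1,-.2,-.3,-.4,-.49): print(d,((R.from_rotvec([0,-d,0]).apply(p)-p)/.05).round(3))
```

```text
{'time_s': 3.525, 'eef_pos': [0.563, 0.048, 0.199], 'eef_rot': [0.097, 0.698, 0.703, 0.096], 'wrist_force': [1.668, 1.074, 5.531], 'torque': [0.129, 0.513, 0.343], 'opening': 0.126, 'grasp_force': 61.182}
[0.15195994 0.00186511 0.10887543] 0.18693764797212595
0.1 [-0.233  0.     0.293]
0.2 [-0.493  0.     0.56 ]
0.3 [-0.779 -0.     0.801]
0.33 [-0.87   0.     0.867]
0.35 [-0.931 -0.     0.91 ]
-0.1 [ 0.202  0.    -0.314]
-0.2 [ 0.372  0.    -0.647]
-0.3 [ 0.508 -0.    -0.995]
-0.4 [ 0.608  0.    -1.355]
-0.49 [ 0.667  0.    -1.687]
```

>>> move_arm(plan=[-0.11, 0, 0.15, 0, -0.05, 0, -0.23, 0, 0.29, 0, -0.1, 0, -0.36, 0, 0.43, 0, -0.15, 0, -0.49, 0, 0.56, 0, -0.2, 0])

```text
time_s: 4.03
eef_pos: [0.5382, 0.0475, 0.2269]
eef_rot: [0.167, 0.685, 0.69, 0.165]
wrist_force: [2.3, -1.7, 4.4]
opening: 0.129
grasp_force: 60.7
```

```bash
cat > st.py <<'E'
from h import *
o=ctrl.get_obs();print({k:np.round(o[k],3).tolist() for k in('time_s','eef_pos','wrist_force','torque','opening','grasp_force')})
p=np.array(o['eef_pos'])-[.411,.046,.09]; z=R.from_quat(np.array(o['eef_rot'])[[1,2,3,0]]).as_matrix()[:,2]
print('lid by pos',np.arctan2(p[2],p[0])-np.arctan2(.10888,.15196)+.49,'rad',np.hypot(p[0],p[2]),'by tilt',np.arctan2(z[0],-z[2])+.22)
import sys
for d in map(float,sys.argv[1:]): print(d,((R.from_rotvec([0,-d,0]).apply(p)-p)/.05).round(3))
E
python3 st.py .05 .1 .15 .2
```

```text
{'time_s': 4.025, 'eef_pos': [0.538, 0.047, 0.227], 'wrist_force': [2.281, -1.703, 4.353], 'torque': [0.012, 0.518, 0.286], 'opening': 0.129, 'grasp_force': 60.703}
lid by pos 0.6906008980713861 rad 0.18687362327416918 by tilt 0.6945103804577282
0.05 [-0.14   0.     0.124]
0.1 [-0.286  0.     0.24 ]
0.15 [-0.438  0.     0.349]
0.2 [-0.595  0.     0.451]
```

>>> move_arm(plan=[-0.14, 0, 0.12, 0, -0.05, 0, -0.29, 0, 0.24, 0, -0.1, 0, -0.44, 0, 0.35, 0, -0.15, 0, -0.5, 0, 0.39, 0, -0.17, 0, -0.5, 0, 0.39, 0, -0.17, 0, -0.5, 0, 0.39, 0, -0.17, 0, -0.5, 0, 0.39, 0, -0.17, 0, -0.5, 0, 0.39, 0, -0.17, 0])

```text
time_s: 5.03
eef_pos: [0.5134, 0.0471, 0.2463]
eef_rot: [0.225, 0.669, 0.673, 0.222]
wrist_force: [0.5, -6.1, 5.6]
opening: 0.129
grasp_force: 60.9
```

```bash
python3 st.py -.1 -.2 -.3 -.4 -.5 -.6 -.7 -.75 -.8 -.85
python3 - <<'E'
from h import *
c=cam('scene'); im=np.hstack([cv2.resize(c['pixels'][110:230,240:400],None,fx=4.5,fy=4.5,interpolation=cv2.INTER_CUBIC)])
cv2.imwrite('pics/s2.png',im[:,:,::-1])
t=cam('top')
print(blobs(t,(0,150,80),(6,255,255)),blobs(c,(0,150,80),(6,255,255)))
E
```

```text
{'time_s': 5.025, 'eef_pos': [0.513, 0.047, 0.246], 'wrist_force': [0.523, -6.054, 5.645], 'torque': [-0.265, 0.496, -0.068], 'opening': 0.129, 'grasp_force': 60.872}
lid by pos 0.8591404837069525 rad 0.18680356730385023 by tilt 0.8627752093676563
-0.1 [ 0.302  0.    -0.22 ]
-0.2 [ 0.58   0.    -0.469]
-0.3 [ 0.832 -0.    -0.745]
-0.4 [ 1.055  0.    -1.044]
-0.5 [ 1.248 -0.    -1.364]
-0.6 [ 1.407  0.    -1.702]
-0.7 [ 1.532  0.    -2.054]
-0.75 [ 1.581  0.    -2.234]
-0.8 [ 1.621  0.    -2.416]
-0.85 [ 1.652  0.    -2.601]
[([338, 229, 10, 33, 171], [342.7, 242.2])] [([263, 148, 18, 17, 162], [272.1, 155.5])]
```

View pics/s2.png

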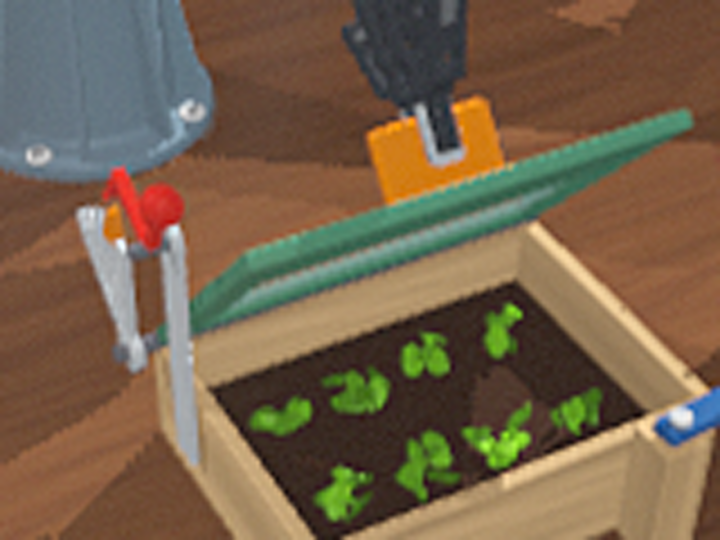

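The ball has toppled over to the other side, so the pawl is thrown clear. Next I lower the lid.

>>> move_arm(plan=[0.154, 0, -0.107, 0, 0.05, 0, 0.302, 0, -0.22, 0, 0.1, 0, 0.445, 0, -0.341, 0, 0.15, 0, 0.58, 0, -0.469, 0, 0.2, 0, 0.71, 0, -0.604, 0, 0.25, 0, 0.832, 0, -0.745, 0, 0.3, 0, 0.948, 0, -0.892, 0, 0.35, 0, 1.055, 0, -1.044, 0, 0.4, 0, 1.156, 0, -1.202, 0, 0.45, 0, 1.248, 0, -1.364, 0, 0.5, 0])

```text
time_s: 6.38
eef_pos: [0.5763, 0.0481, 0.1777]
eef_rot: [0.05, 0.703, 0.708, 0.05]
wrist_force: [3.9, 1.4, 5.8]
opening: 0.133
grasp_force: 61.7
```

```bash
python3 st.py -.05 -.1 -.15 -.2 -.25 -.3 -.33 -.36
```

```text
{'time_s': 6.375, 'eef_pos': [0.576, 0.048, 0.178], 'wrist_force': [3.899, 1.352, 5.812], 'torque': [0.076, 0.404, 0.31], 'opening': 0.133, 'grasp_force': 61.737}
lid by pos 0.35594106126559666 rad 0.18706411828969832 by tilt 0.36124792211256423
-0.05 [ 0.083  0.    -0.167]
-0.1 [ 0.158  0.    -0.339]
-0.15 [ 0.225  0.    -0.514]
-0.2 [ 0.282  0.    -0.692]
-0.25 [ 0.331 -0.    -0.872]
-0.3 [ 0.37  -0.    -1.055]
-0.33 [ 0.39   0.    -1.166]
-0.36 [ 0.406  0.    -1.277]
```

>>> move_arm(plan=[0.083, 0, -0.167, 0, 0.05, 0, 0.158, 0, -0.339, 0, 0.1, 0, 0.225, 0, -0.514, 0, 0.15, 0, 0.282, 0, -0.692, 0, 0.2, 0, 0.331, 0, -0.872, 0, 0.25, 0, 0.37, 0, -1.055, 0, 0.3, 0, 0.39, 0, -1.166, 0, 0.33, 0])

```text
time_s: 7.25
eef_pos: [0.5959, 0.0485, 0.1187]
eef_rot: [-0.067, 0.701, 0.707, -0.066]
wrist_force: [5.6, 3.2, 5.5]
opening: 0.129
grasp_force: 63.3
```

```bash
python3 st.py -.02 -.03 -.04 -.05
```

```text
{'time_s': 7.25, 'eef_pos': [0.596, 0.049, 0.119], 'wrist_force': [5.591, 3.169, 5.533], 'torque': [0.047, 0.331, 0.367], 'opening': 0.129, 'grasp_force': 63.285}
lid by pos 0.02223042481802362 rad 0.1871474780508303 by tilt 0.03146983562536915
-0.02 [ 0.011  0.    -0.074]
-0.03 [ 0.016  0.    -0.111]
-0.04 [ 0.02   0.    -0.148]
-0.05 [ 0.024  0.    -0.186]
```

>>> move_arm(plan=[0.006, 0, -0.037, 0, 0.01, 0, 0.011, 0, -0.074, 0, 0.02, 0, 0.016, 0, -0.11, 0, 0.03, 0, 0.016, 0, -0.11, 0, 0.03, 0])

```text
time_s: 7.75
eef_pos: [0.5959, 0.0485, 0.1168]
eef_rot: [-0.077, 0.7, 0.706, -0.077]
wrist_force: [-7.1, 3.0, 24.5]
opening: 0.133
grasp_force: 63.7
```

```bash
python3 st.py -.02
```

```text
{'time_s': 7.75, 'eef_pos': [0.596, 0.049, 0.117], 'wrist_force': [-7.11, 2.992, 24.518], 'torque': [-0.06, 1.546, 0.337], 'opening': 0.133, 'grasp_force': 63.689}
lid by pos 0.012227549072834132 rad 0.18686444058781848 by tilt 0.001248167812265194
-0.02 [ 0.01   0.    -0.074]
```

Contact force jumped to about 25 N, which means the lid is seated. I'll release and back off along the plate.

>>> move_arm(plan=[0, 0, 0.08, 0, 0, 0, 0, 0, 0.08, 0, 0, 0, 0, 0, 0.08, 0, 0, 0, 0, 0, 0.08, 0, 0, 0, 0.22, 0, 0.98, 0, 0, 0, 0.44, 0, 1.95, 0, 0, 0, 0.44, 0, 2.9, 0, -0.15, 0, 0.44, 0, 2.9, 0, -0.22, 0], grip=45)

```text
time_s: 8.75
eef_pos: [0.6195, 0.0477, 0.2627]
eef_rot: [0.004, 0.705, 0.71, 0.004]
wrist_force: [-0.4, 0.1, -1.0]
opening: 0.529
grasp_force: 0.0
```

```bash
python3 st.py
python3 - <<'E'
from h import *
t=cam('top');s=cam('scene');w=cam('wrist')
for c in(t,s,w): print(blobs(c,(100,120,60),(125,255,255)))
cv2.imwrite('pics/s3.png',np.hstack([cv2.resize(s['pixels'][120:250,270:430],None,fx=4,fy=4,interpolation=cv2.INTER_CUBIC)])[:,:,::-1])
print('rot',ctrl.get_obs()['eef_rot'])
E
```

```text
{'time_s': 8.75, 'eef_pos': [0.62, 0.048, 0.263], 'wrist_force': [-0.356, 0.115, -1.038], 'torque': [0.016, 0.015, -0.02], 'opening': 0.529, 'grasp_force': 0.0}
lid by pos 0.560052487755826 rad 0.27077027278042104 by tilt 0.23138655120095225
[]
[([307, 48, 44, 41, 959], [328.6, 71.6]), ([386, 182, 26, 27, 207], [401.6, 196.7])]
[([350, 0, 31, 92, 2089], [364.8, 40.1])]
rot [-3.29997861e-04  7.04660801e-01  7.09544185e-01 -3.10614440e-04]
```

View pics/s3.png

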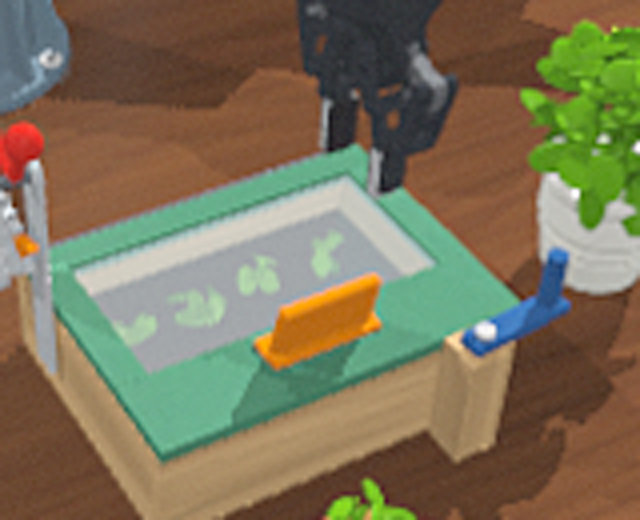

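The lid is flat and shut; the latch still points off to the side. I'll move over the peg.

>>> move_arm(plan=[0.2, 1, 0, 0, 0, 0, 0.45, 2, 0, 0, 0, 0, 0.68, 3.07, 0, 0, 0, 0, 0.68, 3.07, -0.8, 0, 0, 0, 0.68, 3.07, -0.8, 0, 0, 0])

```text
time_s: 9.52
eef_pos: [0.6482, 0.2016, 0.2116]
eef_rot: [-0.003, 0.704, 0.71, -0.005]
wrist_force: [-0.6, 0.1, -0.2]
opening: 0.525
grasp_force: 0.0
```

Run:
```python
from h import *
c=cam('wrist');save(c,'w3.png');o=ctrl.get_obs();print(o['eef_pos'],o['eef_rot'])
print(proj(c,[[.6535,.201,.157],[.6535,.201,.112],[.656,.1415,.115]]).round(0).tolist(),blobs(c,(100,120,60),(125,255,255)))
```

```text
[0.6495816  0.20114079 0.21435758] [-0.00216818  0.70461202  0.70958324 -0.00297074]
[[332.0, 221.0], [331.0, 199.0], [332.0, 266.0]] [([309, 178, 35, 100, 2247], [326.0, 221.9])]
```

View pics/w3.png

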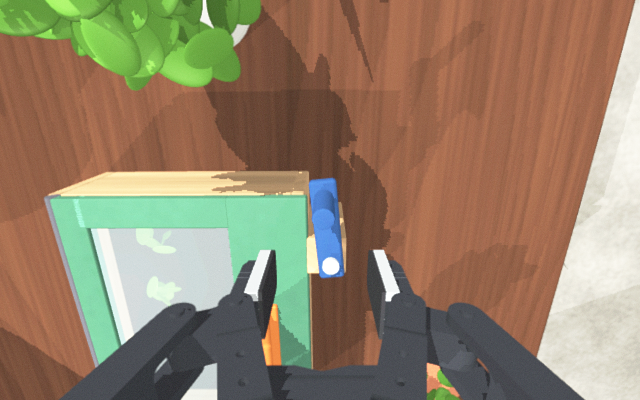

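The peg's top is at (325,218) and the screw at (331,267), so the peg is at about x=0.648, directly under the TCP. I'll descend.

>>> move_arm(plan=[0, 0, -0.5, 0, 0, 0, 0, 0, -1, 0, 0, 0, 0, 0, -1.4, 0, 0, 0, 0, 0, -1.7, 0, 0, 0, 0, 0, -1.7, 0, 0, 0, 0, 0, -1.7, 0, 0, 0])

```text
time_s: 10.32
eef_pos: [0.6518, 0.2015, 0.1336]
eef_rot: [0.0, 0.705, 0.71, 0.001]
wrist_force: [1.0, -0.2, 1.1]
opening: 0.528
grasp_force: 0.0
```

Run:
```python
from h import *
c=cam('wrist');o=ctrl.get_obs();print(o['eef_pos'],o['eef_rot'],o['wrist_force'])
print(blobs(c,(100,120,60),(125,255,255)))
cv2.imwrite('pics/w4.png',c['pixels'][120:,160:480,::-1])
```

```text
[0.65188244 0.2015443  0.13388384] [5.84967178e-04 7.04608338e-01 7.09595789e-01 7.50450432e-04] [-0.37973653  0.34739095  0.55139709]
[([295, 214, 50, 131, 4270], [318.9, 271.5])]
```

View pics/w4.png

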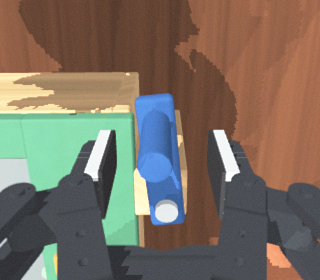

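The peg (crop x≈154, top at row 165) lies between the pads. I'll go slightly lower and grip.

>>> move_arm(plan=[-0.06, 0, -0.23, 0, 0, 0, -0.06, 0, -0.23, 0, 0, 0])

```text
time_s: 10.62
eef_pos: [0.6469, 0.2014, 0.1198]
eef_rot: [-0.001, 0.705, 0.71, -0.001]
wrist_force: [-0.1, 0.2, -0.7]
opening: 0.529
grasp_force: 0.0
```

>>> move_arm(plan=[0, 0, 0, 0, 0, 0, 0, 0, 0, 0, 0, 0, 0, 0, 0, 0, 0, 0, 0, 0, 0, 0, 0, 0, 0, 0, 0, 0, 0, 0], grip=0)

```text
time_s: 11.25
eef_pos: [0.6483, 0.2015, 0.1215]
eef_rot: [0.0, 0.705, 0.71, 0.0]
wrist_force: [-0.6, 0.2, 2.0]
opening: 0.166
grasp_force: 58.4
```

Run:
```python
from h import *
o=ctrl.get_obs();print({k:np.round(o[k],3).tolist() for k in('time_s','eef_pos','wrist_force','torque','opening','grasp_force')})
p=np.array(o['eef_pos'])[:2]-[.656,.1415]; a=np.arctan2(-p[0],p[1]);print(p,np.hypot(*p),'latch',a)
for d in(.2,.4,.6,.8,1,1.2,1.4,1.5,1.57): print(d,((R.from_euler('z',d).apply([*p,0])[:2]-p)/.05).round(2))
```

```text
{'time_s': 11.25, 'eef_pos': [0.648, 0.201, 0.121], 'wrist_force': [-0.588, 0.231, 1.965], 'torque': [0.024, 0.062, 0.016], 'opening': 0.166, 'grasp_force': 58.42}
[-0.00765679  0.05996766] 0.06045449678914801 latch 0.12699491921151818
0.2 [-0.24 -0.05]
0.4 [-0.45 -0.15]
0.6 [-0.65 -0.3 ]
0.8 [-0.81 -0.47]
1 [-0.94 -0.68]
1.2 [-1.02 -0.91]
1.4 [-1.05 -1.15]
1.5 [-1.05 -1.27]
1.57 [-1.05 -1.35]
```

>>> move_arm(plan=[-0.24, -0.05, 0, 0, 0, 0, -0.45, -0.15, 0, 0, 0, 0, -0.65, -0.3, 0, 0, 0, 0, -0.81, -0.47, 0, 0, 0, 0, -0.94, -0.68, 0, 0, 0, 0, -1.02, -0.91, 0, 0, 0, 0, -1.05, -1.15, 0, 0, 0, 0, -1.05, -1.15, 0, 0, 0, 0])

```text
time_s: 12.25
eef_pos: [0.5955, 0.143, 0.1215]
eef_rot: [0.0, 0.705, 0.709, -0.0]
wrist_force: [-0.6, -1.4, 3.5]
opening: 0.172
grasp_force: 60.4
```

>>> move_arm(plan=[0, -0.08, 0, 0, 0, 0, 0, -0.12, 0, 0, 0, 0, 0, -0.12, 0, 0, 0, 0])

```text
time_s: 12.62
eef_pos: [0.5953, 0.1403, 0.1214]
eef_rot: [-0.001, 0.704, 0.71, 0.001]
wrist_force: [-1.6, 9.1, 4.6]
opening: 0.173
grasp_force: 60.4
```

The y force rose to 9 N, so the latch is against its stop. I'll release and lift.

>>> move_arm(plan=[0, 0, 0, 0, 0, 0, 0, 0, 0, 0, 0, 0, 0, 0, 0, 0, 0, 0, 0, 0, 0, 0, 0, 0, 0, 0, 0.6, 0, 0, 0, 0, 0, 1.6, 0, 0, 0, 0, 0, 2.6, 0, 0, 0, 0, 0, 2.6, 0, 0, 0], grip=40)

```text
time_s: 13.62
eef_pos: [0.5984, 0.138, 0.2568]
eef_rot: [0.003, 0.705, 0.71, 0.004]
wrist_force: [0.1, 0.4, 0.4]
opening: 0.467
grasp_force: 0.0
```

Run:
```python
from h import *
c=cam('wrist');s=cam('scene');o=ctrl.get_obs();print(o['eef_pos'],o['wrist_force'],o['opening'])
a=cv2.resize(c['pixels'],(480,300));b=cv2.resize(s['pixels'][120:270,270:430],(320,300),interpolation=cv2.INTER_CUBIC)
cv2.imwrite('pics/f.png',np.hstack([a,b])[:,:,::-1])
```

```text
[0.59568114 0.13782772 0.25137811] [-0.46887513 -0.13237018 -0.30986798] 0.4666415008755336
```

View pics/f.png

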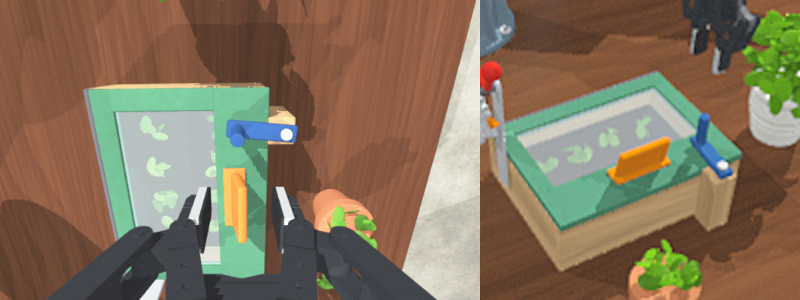

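The picture shows the latch lying straight across the shut lid, from the screw at (287,134) to the peg at (235,132). The gripper is clear and the pots haven't moved.

```bash
python3 -c "
from bench import ctrl
print(ctrl.hand_in())"
```

```text
the job is handed in; nothing more can be done
None
```

I threw the pawl clear, lowered the lid gently until it was shut, swung the latch across to its stop and let go, then handed the job in at about 14 s; no verdict came back.

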